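# Set the vial clamp to its gauge mark and lock it

## Robot

A 6-joint arm with a two-finger parallel gripper is mounted at the origin on a cart in front of the work surface, level with it; the furniture and walls round the work are solid. World frame = base frame: x ahead of the robot, y to its left, z up, the work surface at z = 0. Lengths are in mm, angles in rad, forces in N, time in s.
With the tool pointing down it reaches from about 400 to 925 mm from the base axis. Payload 12.5 kg.
Tool frame: the origin (TCP) lies on the centre line of the jaws, within the pads' length; the fingertips stand 17 mm ahead of it and the grasp point (between the pads) lies 2 mm behind it; z points along the fingers, y is the line along which they close (so a half turn about z gives the same grasp; the last joint's range is limited). The gripper opens to 95 mm and grips with 3 to 60 N. Pads are 20 mm wide; open, the fingers measure 119 mm over their backs; the gripper's body (75 mm by 180 mm) begins 59 mm behind the grasp point.
Start: joints at [-1.425, 0.491, 1.559, -0, 1.092, -0.106], TCP at [155.739, -605.302, 231.661] pointing down, gripper open.
Joint ranges: [-3.1, 3.1], [-0.84, 2.19], [0.05, 2.79], [-1.13, 4.28], [0.06, 2.93], [-2.69, 2.69]. Speed limits (rad/s): [2.22, 2.22, 2.79, 3.14, 3.14, 3.14].

## Interface

Orientations are given as [roll, pitch, yaw] about the fixed x, y, z axes, in that order (R = Rz(yaw) Ry(pitch) Rx(roll)).
In Python, from cell import env gives the robot as it stands.
- The arm moves only by the tool drive_tool, never from a script. Its argument "deltas" is text: rows parted by semicolons, each of 4 numbers parted by spaces: the shift along the world's x, y, z normalised to -1 to 1, where 1 is 100 mm, then the turn about the world's z normalised to -1 to 1, where 1 is 180 degrees. A call has 1 to 10 rows; each row shifts and turns the commanded pose from where the row before left it; what a row does not reach is not made up. A row lasts 1/12 s, in which the tool goes at most 41.7 mm and 7.16 degrees, less where a joint would pass 70% of its speed; a pose out of reach is approached as far as the arm can. A call with a number of a shift or a turn outside -1 to 1 is refused whole. A call with a gripper value outside its range is refused whole. "gripper" is the closure, from 0 (fully open) to 1 (shut), set as the call begins (left out, the last holds). The fingers move at their own pace and stop on an object; the grip force is fixed at half the most. Time passes only in rows, so rows that do not move let the fingers close. It gives the time, the measured TCP pose, the force, the opening and the grip force at its end, in the units of the state.
- env.state(): the state, without advancing time (a new reading comes with each control period).
- env.read_camera(name): name is "scene" or "top" or "wrist"; returns (picture, depth): 384x512x3 uint8, red, green, blue; 384x512 float32, mm along the optical axis (not along the pixel's ray), 0 where there is no reading.
- env.camera_params(name): a dict with "mtx" (3x3 intrinsics, pixels), "camera_from_world" (4x4, takes a point from world to camera coordinates); the wrist camera has in their place "mount" (4x4, takes a point from camera to tool coordinates, whose origin is the TCP and whose axes are the flange's). Camera axes: x right, y down, z forward; pixel columns grow to the right and rows downward; lengths in mm; the calibration is good to about 2 mm. A picture is of the moment at which its call begins: read the wrist's pose just before it. camera_params takes no time and is no camera call.
- env.job_done(): hands the job in; it is judged then, once.
The state is a dict: "t": time; "joints": joint angles; "qvel": joint speeds; "tau": joint torques, N m; "eef_pos": TCP position; "tcp_rot": TCP orientation; "ft_force": force on the tool from outside, world axes, zero at the start; "moment": the same for the moment, N m; "opening": opening from 0.0 (shut) to 1.0 (fully open); "grip_force": force on a finger pad.
Only numpy, scipy, OpenCV 4.12 (cv2) and the standard library are available. Lean on these libraries where they do the work, as an engineer would, in place of code of your own. Each camera call takes 0.05 s, during which the arm holds its last target. There are 200 camera calls.

## Task

With a fingertip on the knurled wheel of the vial clamp, roll its top away from the robot, stroke by stroke, until the blue jaw has closed the gap so far that the line on its yellow pointer is level with the white line on the red gauge rider (pointer and rider end to end); then let go of the wheel and push the orange lock lever sideways, away from the jaws, home to its stop. Grasp and lift nothing, do not push the jaw or the rider itself, and leave the vial in the gap and the other things on the bench as they stand.

Things in the scene. Friction and masses are not known exactly. Their poses are not given: they have to be found in the camera images.
- clamp: aluminium vial clamp fixed to the bench; base plate 116 x 286 x 12 mm (x -60 to 56, y -140 to 146), origin on its underside. x points away from the robot, y left along the jaw travel, z up. Along y: wheel at -105 mm, blue moving jaw near 0, grey fixed jaw (50 x 22 x 48 mm, pad face at y = +65, top at z = 60), lock lever at +120. Place and yaw vary (-0.35 to 0.15 rad)
- wheel: knurled steel wheel, 64 mm diameter, 26 mm wide, origin at its centre, axis along clamp y, between two cheeks 50 mm long with tops at z = 57 mm. Rolling its top toward clamp +x (away from the robot) closes the gap by 8 mm of jaw travel per rad (1 mm per 4 mm at the rim), rolling it back opens it. Turns stiffly (about 1 N at the rim), stays where it is left
- wheel_top (a point): highest point of the wheel's rim, fixed on the clamp at clamp x 0, y -105 mm, z 77 mm; axes as the clamp
- jaw: blue moving jaw, 50 x 20 x 46 mm with a black pad and a threaded screw behind it, slides along the clamp's +y when the wheel is rolled. Its origin is the clamp's origin shifted along y by the jaw travel: 0 with the gap at 66 mm at the start, stops at 36 mm (gap 30 mm)
- pointer (a point): black line along the middle of the yellow pointer (22 x 10 x 6 mm) in front of the moving jaw, over the black scale, 25 mm over the bench; the point is the line's front end
- mark (a point): white line on the red gauge rider (12 x 10 x 9 mm) on the black scale, 25 mm over the bench; axes as the clamp. The rider stands 10 to 26 mm toward +y of the pointer at the start; the pointer is level with it when both have the same clamp y
- lever (a joint): lock lever angle about the upright pivot, rad: 0 points toward the robot (clamp -x), grows as the lever swings toward the clamp's +y (clockwise from above), stop at 1.30 = locked. Starts between 0 and 0.3; turns stiffly (about 1 N at the tip) and stays where it is left
- lever_tip (a point): centre of the upright round end (17 mm diameter, from 25 to 43 mm over the bench) of the orange lever, 58 mm from the pivot
- lever_pivot (a point): pivot of the lever, at clamp x -12, y +120 mm, z 33 mm; axes as the clamp
- vial_in: cream vial with red cap, 30 mm diameter, 76 mm tall, loose, standing on the base plate between the jaws beside the fixed jaw; origin at the centre of its underside
- vial_by: cream vial with white cap, 32 x 72 mm, loose on the bench at the right; origin at its underside
- vial_blue: clear vial with blue cap, 39 x 93 mm, loose on the bench at the right; origin at its underside
- bottle_small: clear bottle with blue cap, 69 x 117 mm, loose on the bench at the left; origin at its underside
- marker_green: green marker pen, 25 x 23 x 112 mm, standing loose on the bench at the left; origin at its underside
- forceps: steel forceps, 23 x 133 x 11 mm, lying loose on the bench at the right; origin at its underside
Mind the look-alikes: they are no part of the job. Leave any black or turquoise look-alike of the vial_in alone.

How it is judged (in metres and radians):
On the way, in this order (a step that is already met when the one before it is completed fails the run):
1. the pointer is level with the gauge line, wheel let go, lever not yet home (y of pointer in the frame of mark between -0.003 and 0.003 m and contact force between the arm and wheel below 0.2 N and value of joint lever below 0.8 rad), for 0.3 s.
2. the lock lever is home with the pointer still level (y of pointer in the frame of mark between -0.003 and 0.003 m and value of joint lever above 1.2 rad), for 0.2 s.
At the end, for the whole second after the job is handed in: the jaw's pointer line is within 3 mm of the rider's line along the clamp's y, the lock lever is home (over 1.2 of 1.3 rad), everything is at rest and the vial stands upright in the gap (all of step 2 and linear speed of jaw below 0.005 m/s and angle between vial_in's own z axis and vertical below 0.1 rad); the robot touches nothing.
It fails at once if the jaw itself is pushed by the robot (contact force between any of the arm, the fingers and jaw above 1 N).
It fails at once if the gauge rider is moved along its scale by more than 2 mm (distance of mark from where it was at the start of the episode above 0.002 m).
It fails at once if the vial in the gap is moved by more than 6 mm, lifted or tipped (distance of vial_in from where it was at the start of the episode above 0.006 m or angle between vial_in's own z axis and vertical above 0.15 rad).
It fails at once if another loose thing on the bench is moved by more than 15 mm or lifted (distance of any of vial_by, vial_blue, bottle_small, marker_green, forceps from where it was at the start of the episode above 0.015 m).
It also fails if it takes over 58 s, if anything falls off the work surface, if the arm or the gripper's body presses on something with over 40 N, if the wrist force passes 120 N, or if a joint passes its speed limit or range.

## Working session

There is one attempt and no reset: what is moved stays moved. The work goes in short steps, Python scripts to look and compute and a tool call to move; the robot and the scene stay as the last step left them, time stands still between calls to the robot, and variables do not carry over. Pictures are saved under pics/ and viewed, at most 10 in all, crops included, and the job is handed in when it is done.

Besides the shell and the picture viewer there is one more tool, called after "Emit:" in YAML: its name, and indented under it one key for each argument. drive_tool: Moves the arm, as the interface text tells. Its arguments: {"type":"object","properties":{"deltas":{"type":"string"},"gripper":{"type":"number"}},"required":["deltas"]}

```bash
mkdir -p pics
cat > h.py <<'E'
import numpy as np, cv2
from cell import env
def ray(name,u,v,z):
    p=env.camera_params(name); K=np.array(p["mtx"]); T=np.array(p["camera_from_world"])
    R=T[:3,:3]; c=-R.T@T[:3,3]; d=R.T@np.linalg.inv(K)@[u,v,1.]
    return c+d*(z-c[2])/d[2]
def proj(name,P):
    p=env.camera_params(name); K=np.array(p["mtx"]); T=np.array(p["camera_from_world"])
    q=K@(T[:3,:3]@np.array(P,float)+T[:3,3]); return q[:2]/q[2]
E
python3 - <<'E'
from h import *
for n in("scene","top"):
    im,d=env.read_camera(n); cv2.imwrite(f"pics/{n}0.png",im[:,:,::-1]); np.savez(f"{n}0.npz",im=im,d=d)
    p=env.camera_params(n);T=np.array(p["camera_from_world"]);print(n,np.array(p["mtx"]).round(1).tolist(),(-T[:3,:3].T@T[:3,3]).round(0),T[2,:3].round(2))
print(env.state())
E
```

```text
scene [[361.1, 0.0, 253.2], [0.0, 361.1, 191.4], [0.0, 0.0, 1.0]] [-109.  523.  730.] [ 0.6  -0.49 -0.64]
top [[387.8, 0.0, 257.1], [0.0, 387.8, 193.1], [0.0, 0.0, 1.0]] [ 262.   25. 1457.] [ 0.18  0.   -0.98]
{'t': 0.1, 'joints': array([-1.42464291e+00,  4.91462072e-01,  1.55937440e+00, -3.30390029e-07,
        1.09170640e+00, -1.05627439e-01]), 'qvel': array([-4.35945414e-04, -3.46519696e-03, -2.77264408e-03, -1.09599924e-03,
       -1.95999223e-03, -3.62691366e-05]), 'tau': array([ 2.36263128e-03, -6.13624477e+01, -2.58606577e+01,  6.93905982e-02,
        4.69979353e-02, -5.93243863e-05]), 'eef_pos': array([ 155.68255915, -605.09946009,  231.14815293]), 'tcp_rot': array([-3.14064770e+00, -9.98916689e-05,  2.51780956e-01]), 'ft_force': array([-0.39065943,  0.29241253,  0.07498058]), 'moment': array([-0.01034243,  0.02816192,  0.03598008]), 'grip_force': 0.0, 'opening': 0.9969695239810459}
```

View pics/top0.png

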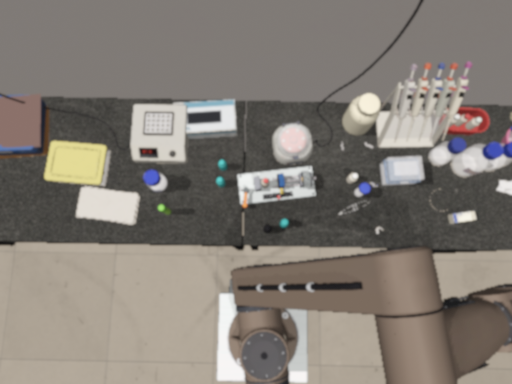

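View pics/scene0.png

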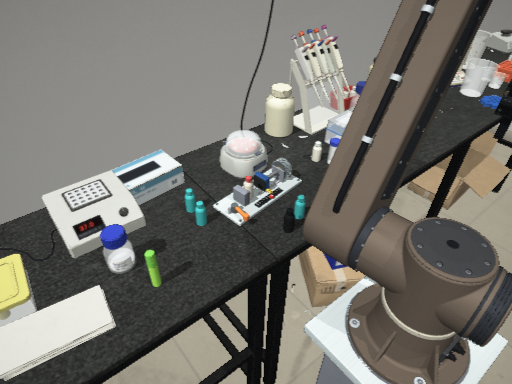

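The top view shows the clamp at about (277,185): lever at (246,200) on the left, wheel at about (307,180) on the right. The scene view has it at about (258,193). I'll enlarge both next.

Run:
```python
from h import *
a=np.load("top0.npz")["im"];b=np.load("scene0.npz")["im"]
A=cv2.resize(a[155:215,225:330],None,fx=7,fy=7,interpolation=cv2.INTER_CUBIC)
B=cv2.resize(b[145:230,205:315],None,fx=7,fy=7,interpolation=cv2.INTER_CUBIC)[:, :735]
B=cv2.resize(b[150:225,205:310],None,fx=7,fy=7,interpolation=cv2.INTER_CUBIC)
o=np.vstack([A,B]); o=cv2.resize(o,None,fx=.63,fy=.63,interpolation=cv2.INTER_AREA); print(o.shape)
cv2.imwrite("pics/crop0.png",o[:,:,::-1])
# base plate outline in top view: white-ish mask, min area rect
g=a[150:220,225:330].astype(int); m=((g.min(2)>125)&(g.max(2)-g.min(2)<40)).astype(np.uint8)
m=cv2.morphologyEx(m,cv2.MORPH_CLOSE,np.ones((3,3)))
n,l,s,c=cv2.connectedComponentsWithStats(m)
print(s.tolist())
for k in range(1,n):
    if s[k,4]>100:
        ys,xs=np.nonzero(l==k); r=cv2.minAreaRect(np.c_[xs+225,ys+150].astype(np.float32)); print(s[k],r)
        for q in cv2.boxPoints(r): print(q,ray("top",*q,12).round(1))
```

```text
(595, 463, 3)
[[0, 0, 105, 70, 4895], [49, 0, 37, 13, 346], [12, 16, 79, 39, 2105], [89, 27, 2, 2, 4]]
[ 49   0  37  13 346] ((292.0, 156.0), (12.0, 36.0), 90.0)
[274. 150.] [691.9 -33.3  12. ]
[310. 150.] [ 694.7 -172.3   12. ]
[310. 162.] [ 646.9 -172.1   12. ]
[274. 162.] [644.1 -33.8  12. ]
[  12   16   79   39 2105] ((275.68902587890625, 184.7012176513672), (31.804283142089844, 76.97077941894531), 83.6598129272461)
[235.68292 173.14633] [597.3 112.   12. ]
[312.18292 164.64633] [ 636.6 -180.4   12. ]
[315.69513 196.2561 ] [ 513.8 -193.    12. ]
[239.19513 204.7561 ] [475.6  95.2  12. ]
```

View pics/crop0.png

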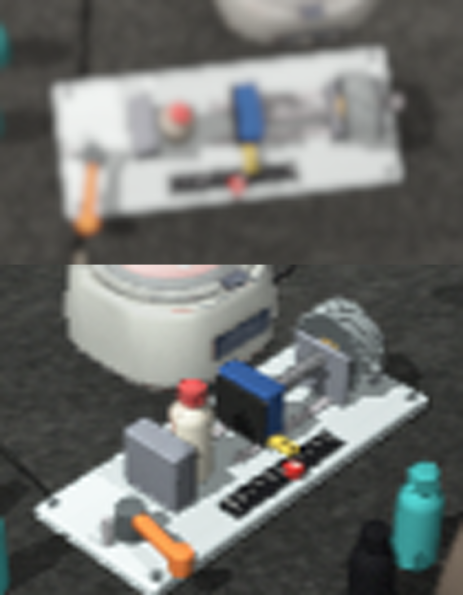

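Run:
```python
from h import *
p=env.camera_params("wrist"); print({k:np.array(v).round(2).tolist() for k,v in p.items()})
```

```text
{'mtx': [[267.06, 0.0, 257.74], [0.0, 267.06, 191.39], [0.0, 0.0, 1.0]], 'mount': [[0.0, -0.96, -0.29, 81.55], [1.0, 0.0, -0.0, -0.09], [0.0, -0.29, 0.96, -151.56], [0.0, 0.0, 0.0, 1.0]]}
```

Emit:
drive_tool:
  deltas: "0.2 0.33 0.15 0; 0.2 0.33 0.1 0;0.2 0.33 0.1 0;0.2 0.33 0.1 0;0.2 0.33 0.1 0;0.2 0.33 0 -0.01;0.2 0.33 0 -0.01;0.2 0.33 0 -0.01;0.2 0.33 0 -0.01;0.2 0.33 0 0"
  gripper: 1

```text
t: 0.93
eef_pos: [356.2, -273.5, 286.7]
tcp_rot: [3.142, -0.0, 0.124]
ft_force: [0.1, 0.5, 0.2]
opening: 0.357
grip_force: 0.0
```

Emit:
drive_tool:
  deltas: "0.25 0.28 0 0;0.25 0.28 0 0;0.25 0.28 -0.1 0;0.25 0.28 -0.15 0;0.25 0.28 -0.15 0;0.25 0.28 -0.2 0;0.25 0.28 -0.25 0;0.25 0.28 -0.2 0;0 0 0 0;0 0 0 0"

```text
t: 1.77
eef_pos: [552.9, -53.1, 182.7]
tcp_rot: [-3.141, 0.003, 0.129]
ft_force: [0.1, -0.2, 0.0]
opening: 0.005
grip_force: 0.0
```

```bash
cat >> h.py <<'E'
from scipy.spatial.transform import Rotation as Ro
def wcam():
    s=env.state(); p=env.camera_params("wrist"); M=np.array(p["mount"]); K=np.array(p["mtx"])
    W=np.eye(4); W[:3,:3]=Ro.from_euler("xyz",s["tcp_rot"]).as_matrix(); W[:3,3]=s["eef_pos"]
    return K,W@M
def wray(KC,u,v,z):
    K,C=KC; d=C[:3,:3]@np.linalg.inv(K)@[u,v,1.]; return C[:3,3]+d*(z-C[2,3])/d[2]
def wproj(KC,P):
    K,C=KC; q=K@(C[:3,:3].T@(np.array(P,float)-C[:3,3])); return q[:2]/q[2]
E
python3 - <<'E'
from h import *
import pickle
k=wcam(); im,d=env.read_camera("wrist"); pickle.dump((k,im,d),open("w1.pkl","wb"))
cv2.imwrite("pics/w1.png",cv2.resize(im[:,:,::-1],(768,576))); print(k[1].round(1), env.state()["eef_pos"])
E
```

```text
[[ 1.000e-01 -9.000e-01 -3.000e-01  6.342e+02]
 [-1.000e+00 -1.000e-01 -0.000e+00 -4.250e+01]
 [-0.000e+00  3.000e-01 -1.000e+00  3.340e+02]
 [ 0.000e+00  0.000e+00  0.000e+00  1.000e+00]] [552.64999051 -54.12613846 183.76294487]
```

View pics/w1.png

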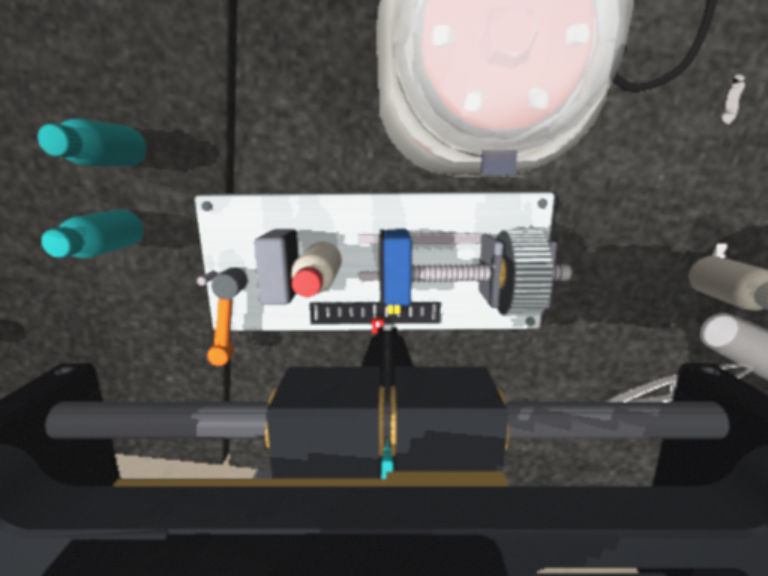

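The wrist view (1.5x) shows the base plate from (197,193) to (553,330), the red rider at (377,326), the yellow pointer at (393,310), the wheel at (528,270) and the orange lever tip at (218,355).

```bash
cat > m.py <<'E'
from h import *
import pickle,sys
def pose(k,im):
    g=im.astype(int); m=((g.min(2)>120)&(g.max(2)-g.min(2)<45)).astype(np.uint8)
    m[:110]=0; m[260:]=0; m[:,:115]=0; m[:,390:]=0
    m=cv2.morphologyEx(m,cv2.MORPH_OPEN,np.ones((3,3)))
    n,l,s,c=cv2.connectedComponentsWithStats(m); i=1+s[1:,4].argmax()
    ys,xs=np.nonzero(l==i)
    h=cv2.convexHull(np.c_[xs,ys].astype(np.float32))[:,0]
    w=np.array([wray(k,*q,12)[:2] for q in h],np.float32)
    r=cv2.minAreaRect(w); return w,r
if __name__=="__main__":
    k,im,d=pickle.load(open(sys.argv[1],"rb")); w,r=pose(k,im); print("rect",r); print(cv2.boxPoints(r).round(1).tolist())
    b=cv2.boxPoints(r); e=[(b[i]-b[i-1]) for i in range(4)]; y=max((v for v in e if v[1]>0),key=np.linalg.norm); a=np.arctan2(-y[0],y[1])
    R=np.array([[np.cos(a),-np.sin(a)],[np.sin(a),np.cos(a)]]); o=np.array(r[0])-R@[-2,3]
    print("yaw",a,"origin",o); np.savez("clamp.npz",a=a,o=o,R=R)
    hs=cv2.cvtColor(im,cv2.COLOR_RGB2HSV).astype(int); H,S,V=hs[...,0],hs[...,1],hs[...,2]
    for nm,mk,z in(("rider",((H<5)|(H>174))&(S>140)&(V>90),25),("cap",((H<6)|(H>172))&(S>120)&(V>90),88),("yellow",(H>20)&(H<35)&(S>130)&(V>90),25),("orange",(H>5)&(H<17)&(S>150)&(V>90),43)):
        mk=mk.copy(); mk[:120]=0; mk[265:]=0
        n,l,s,c=cv2.connectedComponentsWithStats(mk.astype(np.uint8))
        for i in range(1,n):
            if s[i,4]>8:
                p=wray(k,*c[i],z)[:2]; print(nm,s[i].tolist(),c[i].round(1),"world",p.round(1),"clamp",(R.T@(p-o)).round(1))
    for nm,P in(("wheel_top",(0,-105)),("pivot",(-12,120))): print(nm,(o+R@P).round(1))
    print("heater depth z", (k[1][:3,3]+k[1][:3,:3]@(np.linalg.inv(k[0])@[335,112,1.]*d[112,335])).round(0),"wheel", [(k[1][:3,3]+k[1][:3,:3]@(np.linalg.inv(k[0])@[u,180,1.]*d[180,u])).round(0).tolist() for u in (345,352,358)])
E
python3 m.py w1.pkl
```

```text
rect ((556.1790771484375, -44.04777526855469), (115.71488952636719, 287.2953796386719), 7.918771743774414)
[[479.1000061035156, 90.30000305175781], [518.7000122070312, -194.3000030517578], [633.2999877929688, -178.39999389648438], [593.7000122070312, 106.19999694824219]]
yaw 0.13820875 origin [558.57331342 -46.74363011]
rider [194, 179, 20, 18, 283] [204.  187.7] world [538.1  10.5] clamp [-12.4  59.5]
rider [247, 212, 10, 11, 51] [250.9 216.1] world [509.  -49.9] clamp [-49.6   3.7]
cap [194, 179, 21, 19, 300] [204.1 187.8] world [ 5.576e+02 -4.000e-01] clamp [ 5.5 46.1]
cap [247, 212, 10, 11, 58] [250.8 216.1] world [534.5 -48.3] clamp [-24.1   1.8]
yellow [259, 204, 9, 6, 46] [262.7 206.2] world [523.8 -62.7] clamp [-36.6 -11. ]
orange [138, 200, 17, 44, 316] [148.3 226. ] world [487.9  69.6] clamp [-53.9 124.9]
wheel_top [ 573.  -150.7]
pivot [530.2  70.5]
heater depth z [ 642. -112.   82.] wheel [[580.0, -137.0, 75.0], [581.0, -144.0, 75.0], [581.0, -151.0, 74.0]]
```

Emit:
drive_tool:
  deltas: "0.02 -0.25 0 0;0.02 -0.25 0 0;0.02 -0.25 0 0;0.02 -0.24 -0.1 0.003;0 0 -0.2 0;0 0 -0.2 0;0 0 -0.2 0;0 0 0 0;0 0 0 0"

```text
t: 2.57
eef_pos: [560.2, -154.5, 114.9]
tcp_rot: [-3.141, 0.001, 0.134]
ft_force: [-0.3, 0.4, 0.1]
opening: 0.007
grip_force: 0.0
```

Emit:
drive_tool:
  deltas: "0.01 0.02 -0.15 0;0 0 -0.04 0;0 0 -0.02 0;0 0 0 0;0 0 0 0"

```text
t: 2.98
eef_pos: [562.1, -151.8, 94.4]
tcp_rot: [3.141, -0.001, 0.136]
ft_force: [-0.8, -0.5, 0.2]
opening: 0.001
grip_force: 0.0
```

Emit:
drive_tool:
  deltas: "0 0 -0.01 0;0 0 -0.01 0;0 0 0 0;0 0 0 0"

```text
t: 3.32
eef_pos: [563.1, -151.8, 93.9]
tcp_rot: [3.14, -0.004, 0.136]
ft_force: [-1.5, 3.5, 19.3]
opening: 0.003
grip_force: 9.3
```

Emit:
drive_tool:
  deltas: "0.02 0.003 0.005 0;0.025 0.003 0 0;0.025 0.003 0 0;0.025 0.004 0 0;0.025 0.003 0 0;0.025 0.004 0 0;0.025 0.003 0 0;0.025 0.004 0 0;0 0 0 0"

```text
t: 4.07
eef_pos: [582.7, -149.0, 93.9]
tcp_rot: [3.14, -0.003, 0.136]
ft_force: [1.4, 2.3, 11.5]
opening: 0.008
grip_force: 6.4
```

Emit:
drive_tool:
  deltas: "0 0 0.15 0;-0.1 -0.013 0.05 0;-0.1 -0.013 0 0;0 0 0 0"

```text
t: 4.4
eef_pos: [559.2, -151.5, 112.0]
tcp_rot: [-3.141, 0.001, 0.135]
ft_force: [0.4, 0.2, -0.4]
opening: 0.005
grip_force: 0.0
```

```bash
cat > p.py <<'E'
from h import *
import pickle,sys
k=wcam(); im,d=env.read_camera("wrist"); pickle.dump((k,im,d),open("w.pkl","wb"))
c=np.load("clamp.npz"); R,o=c["R"],c["o"]; s=env.state(); print("t",s["t"],"tcp",s["eef_pos"].round(1))
hs=cv2.cvtColor(im,cv2.COLOR_RGB2HSV).astype(int); H,S,V=hs[...,0],hs[...,1],hs[...,2]
for nm,mk in(("rider",((H<5)|(H>174))&(S>140)&(V>90)),("yellow",(H>20)&(H<35)&(S>130)&(V>90))):
    n,l,st,ce=cv2.connectedComponentsWithStats(cv2.dilate(mk.astype(np.uint8),np.ones((1,3))))
    for i in range(1,n):
        p=wray(k,*ce[i],25)[:2]; q=R.T@(p-o)
        if st[i,4]>8 and -60<q[0]<-20 and -20<q[1]<40:
            ys,xs=np.nonzero(l==i); e=[(R.T@(wray(k,x,ce[i][1],25)[:2]-o))[1].round(1) for x in (xs.min(),xs.max())]
            print(nm,st[i].tolist(),ce[i].round(1),"clamp",q.round(1),"y-edges",e)
if len(sys.argv)>1:
    u,v=wproj(k,[*(o+R@[-42,0]),25]).astype(int); print(u,v)
    x0,y0=max(u-40,0),max(v-30,0)
    cv2.imwrite(sys.argv[1],cv2.resize(im[y0:y0+60,x0:x0+80,::-1],None,fx=8,fy=8,interpolation=cv2.INTER_CUBIC))
E
python3 p.py pics/w2.png
```

```text
t 4.45 tcp [ 560.  -151.6  111.8]
rider [144, 231, 14, 13, 147] [151.1 236.9] clamp [-49.9   1.1] y-edges [np.float64(8.2), np.float64(-4.6)]
yellow [151, 215, 14, 14, 139] [158.  222.5] clamp [-34.7  -7.3] y-edges [np.float64(-0.5), np.float64(-13.1)]
151 229
```

View pics/w2.png

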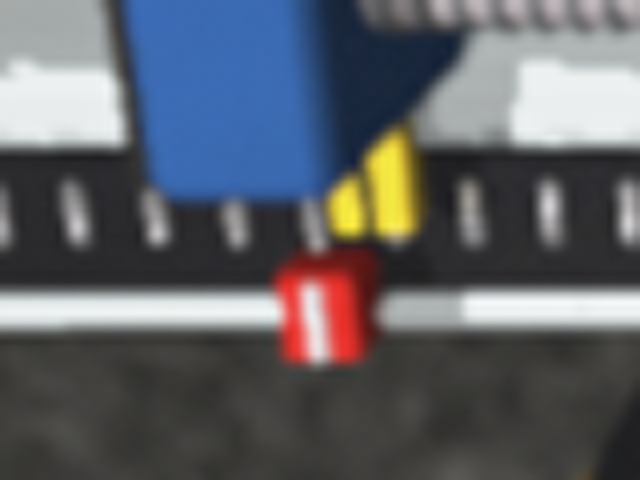

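The crop (8x, origin (111,199)) shows the rider's white line at about (315,325) and the front end of the pointer's black line at about (371,235). The jaw has moved towards the rider, so the stroke worked.

Run:
```python
from h import *
import pickle
k,im,d=pickle.load(open("w.pkl","rb")); c=np.load("clamp.npz"); R,o=c["R"],c["o"]
for u,v in((311,285),(315,325),(318,362),(360,185),(371,235)):
    print((R.T@(wray(k,111+(u+.5)/8-.5,199+(v+.5)/8-.5,25)[:2]-o)).round(1))
k,im,d=pickle.load(open("w1.pkl","rb"))
cv2.imwrite("pics/w1c.png",cv2.resize(im[190:230,230:290,::-1],None,fx=10,fy=10,interpolation=cv2.INTER_CUBIC))
```

```text
[-47.    2.5]
[-52.4   2.6]
[-57.4   2.8]
[-33.8  -5. ]
[-40.3  -5.6]
```

Emit:
drive_tool:
  deltas: "0 0 -0.14 0;0 0 -0.04 0;0 0 -0.02 0;0 0 0 0;0.025 0.003 0 0;0.025 0.003 0 0;0.025 0.004 0 0;0.025 0.003 0 0;0.025 0.004 0 0;0.025 0.003 0 0"

```text
t: 5.28
eef_pos: [577.4, -149.4, 93.9]
tcp_rot: [3.14, -0.003, 0.135]
ft_force: [-2.7, 3.9, 23.3]
opening: 0.005
grip_force: 12.1
```

Emit:
drive_tool:
  deltas: "0.025 0.003 0 0;0.025 0.004 0 0;0 0 0 0;0 0 0.15 0;-0.1 -0.013 0.05 0;-0.1 -0.013 0 0;0 0 0 0"

```text
t: 5.87
eef_pos: [559.0, -151.4, 111.4]
tcp_rot: [-3.141, 0.002, 0.135]
ft_force: [-0.4, -0.1, 0.4]
opening: -0.0
grip_force: 0.0
```

```bash
python3 p.py pics/w3.png
```

```text
t 5.9167 tcp [ 559.9 -151.4  111.3]
rider [144, 231, 14, 13, 145] [151.1 237. ] clamp [-50.    1.2] y-edges [np.float64(8.1), np.float64(-4.6)]
yellow [145, 215, 14, 14, 148] [152.2 222.5] clamp [-34.6  -1.7] y-edges [np.float64(5.2), np.float64(-7.3)]
151 229
```

View pics/w3.png

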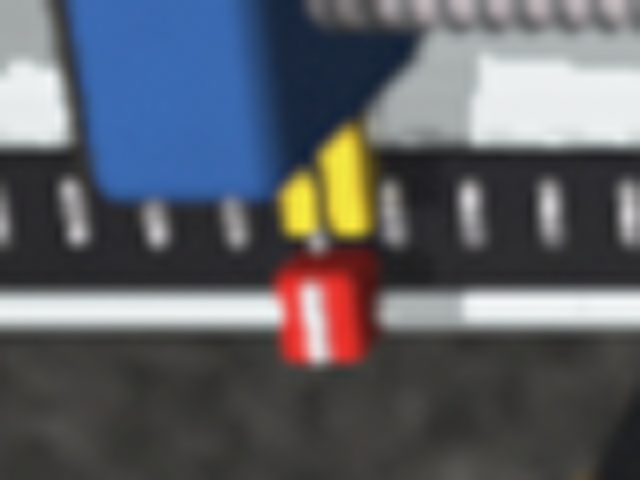

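The pointer line is now at (323,235) in the crop and the rider line is unchanged, so about 2.6 mm of jaw travel remains. That's a final stroke of about 10 mm at the rim.

Emit:
drive_tool:
  deltas: "0.05 0.007 -0.14 0;0 0 -0.04 0;0 0 -0.02 0;0 0 0 0;0.025 0.003 0 0;0.025 0.003 0 0;0.025 0.004 0 0;0.022 0.003 0 0;0 0 0 0;0 0 0 0"

```text
t: 6.75
eef_pos: [578.4, -149.4, 93.8]
tcp_rot: [3.139, -0.005, 0.136]
ft_force: [-0.1, 4.4, 30.3]
opening: 0.003
grip_force: 15.5
```

Emit:
drive_tool:
  deltas: "0 0 0.15 0;-0.1 -0.013 0.05 0;-0.05 -0.007 0 0;0 0 0 0;0 0 0 0"

```text
t: 7.17
eef_pos: [560.3, -151.4, 110.9]
tcp_rot: [-3.141, 0.001, 0.135]
ft_force: [0.2, 0.7, 0.0]
opening: 0.003
grip_force: 0.0
```

```bash
python3 p.py pics/w4.png
```

```text
t 7.2167 tcp [ 560.7 -151.4  110.9]
rider [144, 232, 14, 14, 155] [151.  238.4] clamp [-49.8   1. ] y-edges [np.float64(7.8), np.float64(-4.9)]
yellow [142, 216, 14, 15, 151] [149.  223.9] clamp [-34.5   1.1] y-edges [np.float64(7.8), np.float64(-4.7)]
151 231
```

View pics/w4.png

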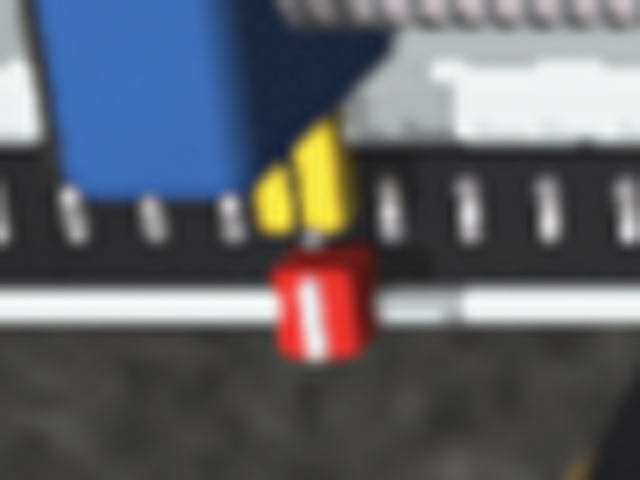

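The pointer line's front end is at (298,235). The rider's line extrapolates to about (295,235), so they are level within about 0.4 mm. Next I'll measure the lever tip.

Run:
```python
from h import *
import pickle
k,im,d=pickle.load(open("w1.pkl","rb")); c=np.load("clamp.npz"); R,o=c["R"],c["o"]
hs=cv2.cvtColor(im,cv2.COLOR_RGB2HSV).astype(int); m=(hs[...,0]>5)&(hs[...,0]<17)&(hs[...,1]>150)&(hs[...,2]>90)
m[:226]=0; m[260:]=0; ys,xs=np.nonzero(m); (u,v),r=cv2.minEnclosingCircle(np.c_[xs,ys][ys>228].astype(np.float32)); print(u,v,r)
t=R.T@(wray(k,u,v,40)[:2]-o); print("tip clamp",t.round(1)); q=t-[-12,120]; th=np.arctan2(q[1],-q[0]); print("len",np.hypot(*q),"theta",th)
f=23
for a in [th-.3]+list(np.linspace(th,1.3,6)):
    p=np.array([-12,120])+58*np.array([-np.cos(a),np.sin(a)])-f*np.array([np.sin(a),np.cos(a)])
    print(round(a,2),"clamp",p.round(1),"world",(o+R@p).round(1))
```

```text
146.60714721679688 235.2142791748047 9.046826362609863
tip clamp [-67.4 129.8]
len 56.22526282759526 theta 0.17556571055068132
-0.12 clamp [-66.7  90. ] world [480.1  33.2]
0.18 clamp [-73.1 107.5] world [471.3  49.6]
0.4 clamp [-74.4 121.4] world [468.2  63.3]
0.63 clamp [-72.5 135.3] world [468.1  77.3]
0.85 clamp [-67.6 148.4] world [471.2  90.9]
1.08 clamp [-59.8 160.1] world [477.3 103.6]
1.3 clamp [-49.7 169.7] world [486.  114.5]
```

Emit:
drive_tool:
  deltas: "0 0 0.3 0;-0.13 0.3 0 0;-0.13 0.3 0 0;-0.13 0.3 0 0;-0.13 0.3 0 0;-0.13 0.3 0 0;-0.13 0.3 0 0;-0.03 0.04 0 0;0 0 0 0;0 0 0 0"

```text
t: 8.05
eef_pos: [480.5, 32.5, 141.7]
tcp_rot: [3.141, -0.0, 0.136]
ft_force: [1.0, -0.5, -0.2]
opening: 0.005
grip_force: 0.0
```

```bash
python3 p.py pics/w5.png
```

```text
t 8.1 tcp [480.7  32.  141.7]
rider [334, 173, 13, 13, 126] [340.  178.6] clamp [-51.1   4.4] y-edges [np.float64(10.6), np.float64(-1.8)]
yellow [334, 151, 15, 19, 213] [341.3 160.7] clamp [-32.4   4.7] y-edges [np.float64(12.1), np.float64(-2.1)]
345 170
```

View pics/w5.png

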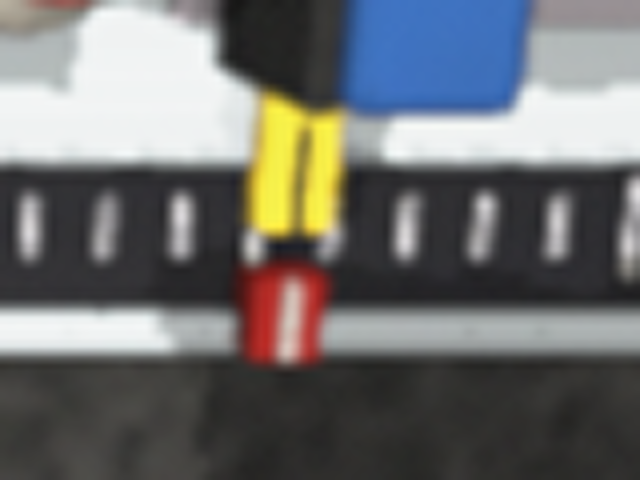

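Seen from this side, the pointer line (306,120)-(299,235) and rider line (292,280)-(286,358) are collinear within about 0.5 mm. I'll lower the finger beside the lever.

Emit:
drive_tool:
  deltas: "0 0 -0.3 0;0 0 -0.3 0;0 0 -0.25 0;0 0 -0.1 0;0 0 0 0;0 0 0 0"

```text
t: 8.6
eef_pos: [480.5, 32.0, 47.0]
tcp_rot: [-3.142, 0.001, 0.135]
ft_force: [0.4, -0.2, -0.4]
opening: 0.005
grip_force: 0.0
```

Emit:
drive_tool:
  deltas: "-0.04 0.06 0 0;-0.04 0.06 0 0;-0.02 0.06 0 0;-0.02 0.06 0 0;0 0.07 0 0;0 0.07 0 0;0 0 0 0"

```text
t: 9.18
eef_pos: [468.2, 71.9, 47.1]
tcp_rot: [3.141, -0.001, 0.137]
ft_force: [-1.1, -0.1, 0.4]
opening: 0.009
grip_force: 0.0
```

Emit:
drive_tool:
  deltas: "0.01 0.06 0 0;0.01 0.06 0 0;0.02 0.06 0 0;0.03 0.06 0 0;0.04 0.06 0 0;0.04 0.06 0 0;0.05 0.05 0 0;0 0 0 0;0 0 0 0"

```text
t: 9.93
eef_pos: [487.8, 112.0, 46.7]
tcp_rot: [-3.142, 0.001, 0.136]
ft_force: [-0.2, -1.1, -0.3]
opening: 0.003
grip_force: 0.2
```

Run:
```python
from h import *
k=wcam(); im,d=env.read_camera("wrist"); print(env.state()["eef_pos"],env.state()["ft_force"])
cv2.imwrite("pics/w6.png",cv2.resize(im[100:300,130:400,::-1],None,fx=2.5,fy=2.5,interpolation=cv2.INTER_CUBIC))
```

```text
[487.8092142  111.81610241  46.7350009 ] [ 0.19701967  0.58065985 -0.60632541]
```

View pics/w6.png

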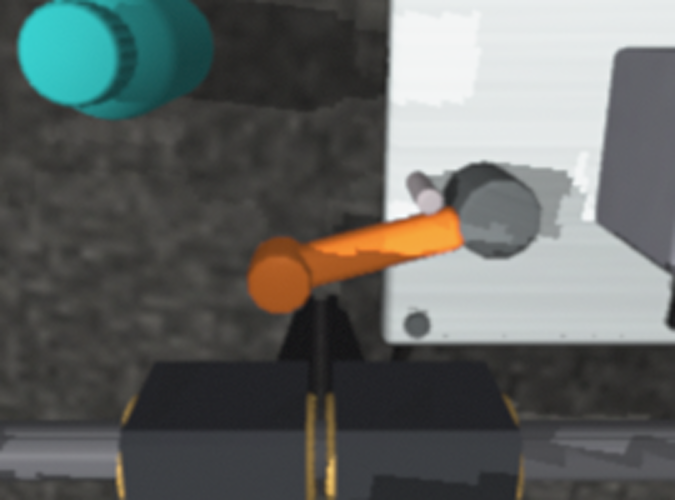

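The lever bar now runs from (460,228) to (280,280) in the crop, close to the stop pin at (428,195). I'll push it the last few millimetres.

Emit:
drive_tool:
  deltas: "0.03 0.01 0 0;0.02 0.01 0 0;0.02 0.01 0 0;0 0 0 0;0 0 0 0"

```text
t: 10.4
eef_pos: [490.0, 113.2, 46.1]
tcp_rot: [3.141, 0.012, 0.136]
ft_force: [-19.5, -13.3, 9.0]
opening: 0.004
grip_force: 11.8
```

Force rose to about 24 N with 7 mm commanded and only 2 mm moved, so the lever is against its stop. Now back off, rise and check.

Emit:
drive_tool:
  deltas: "-0.15 -0.04 0 0;-0.1 -0.05 0 0;0 0 0.3 0;0 0 0.3 0;0 0 0.3 0;0 0 0 0;0 0 0 0"

```text
t: 10.98
eef_pos: [470.8, 105.6, 138.2]
tcp_rot: [3.141, -0.004, 0.135]
ft_force: [-0.3, -0.3, -0.7]
opening: 0.002
grip_force: 0.0
```

```bash
python3 p.py
python3 - <<'E'
from h import *
import pickle
k,im,d=pickle.load(open("w.pkl","rb"))
c=np.load("clamp.npz"); R,o=c["R"],c["o"]
hs=cv2.cvtColor(im,cv2.COLOR_RGB2HSV).astype(int); m=((hs[...,0]>5)&(hs[...,0]<17)&(hs[...,1]>150)&(hs[...,2]>70)).astype(np.uint8)
n,l,s,ce=cv2.connectedComponentsWithStats(m); i=1+s[1:,4].argmax(); print(s[i])
P=np.argwhere(l==i)[:,::-1]; P=P[P[:,0]<P[:,0].min()+20]
(u,v),r=cv2.minEnclosingCircle(P[P[:,0]<P[:,0].min()+13].astype(np.float32))
q=R.T@(wray(k,u,v,40)[:2]-o)-[-12,120]; print(u,v,r,q,np.hypot(*q),"theta",np.arctan2(q[1],-q[0]))
cv2.imwrite("pics/w7.png",cv2.resize(im[:260,:,::-1],None,fx=1.5,fy=1.5)); print(env.state()["ft_force"])
E
```

```text
t 11.0333 tcp [470.1 105.5 137. ]
rider [406, 174, 14, 13, 131] [412.2 179.9] clamp [-51.    5.3] y-edges [np.float64(11.7), np.float64(-1.6)]
yellow [407, 151, 16, 20, 263] [415.  160.8] clamp [-31.3   5.7] y-edges [np.float64(13.7), np.float64(-1.3)]
[234 141  58  29 753]
242.5 160.0 9.65670394897461 [-15.58862909  57.4271311 ] 59.505300123111454 theta 1.3057329516627842
[-0.17157498 -0.42065876 -0.58058435]
```

View pics/w7.png

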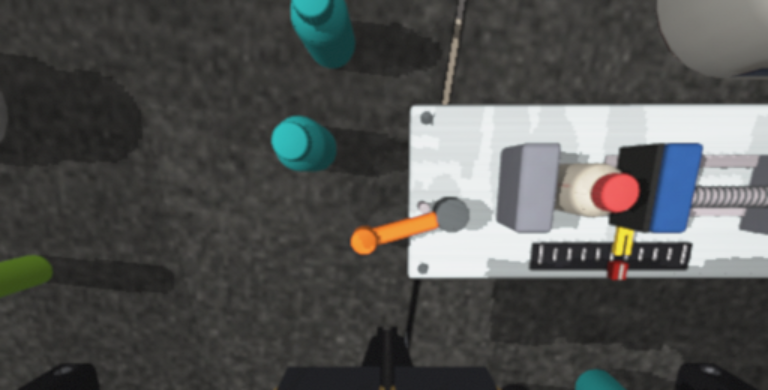

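The lever is home (theta about 1.3, tip at (364,240)). Pointer and rider are end to end at (621,255), the vial is upright, and the arm is clear. Handing in.

```bash
python3 -c "
from cell import env
print(env.job_done())"
```

```text
the job is handed in; nothing more can be done
None
```

I handed the job in at about 11 s of the 58 s allowed: the pointer is level with the gauge line to within about 0.5 mm, the lever is home at about 1.3 rad, and the vial is upright in the gap. The hand-in returned no verdict, so these figures come from my own camera measurements.

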